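# Put the steel-lidded jar away behind the bifold door

## Robot

A 6-joint arm with a two-finger parallel gripper is mounted at the origin on a cart in front of the work surface, level with it; the furniture and walls round the work are solid. World frame = base frame: x ahead of the robot, y to its left, z up, the work surface at z = 0. Lengths are in m, angles in rad, forces in N, time in s.
With the tool pointing down it reaches from about 0.3 to 0.875 m from the base axis. Payload 6.4 kg.
Tool frame: the origin (TCP) lies midway between the tips of the shut fingers; the grasp point (between the pads) lies 19 mm behind it (grasp_offset is the distance from the TCP to the grasp point, in m); z points along the fingers, y is the line along which they close (so a half turn about z gives the same grasp; the last joint's range is limited). The gripper opens to 85 mm and grips with 20 to 120 N. Pads are 22 mm wide; open, the fingers measure 114 mm over their backs; the gripper's body (76 mm by 85 mm) begins 54 mm behind the grasp point. The pads swing forward as they close: fully open they stand 13 mm farther back than shut.
Start: joints at [-1.348, 0.181, 1.607, -0, 1.354, -0.206], TCP at [0.239, -0.523, 0.231] pointing down, gripper open.
Joint ranges: [-2.99, 2.99], [-0.89, 2.07], [0.3, 2.58], [-1.14, 4.28], [0, 2.63], [-3.12, 3.12]. Speed limits (rad/s): [2.57, 2.57, 3.01, 3.14, 3.14, 3.14].

## Interface

Orientations are given as a unit quaternion [w, x, y, z].
In Python, from bench import * gives the robot as it stands. The module is installed in compiled form; this text tells all that it offers.
- The arm moves only by the tool servo_tool, never from a script. Its argument "commands" is text: rows parted by semicolons, each of 7 numbers parted by spaces: the turn, a rotation vector about the tool's x, y, z in rad, then the shift along the tool's x, y, z in mm, then the opening, from 0 (shut) to 1 (fully open). In form: wx wy wz dx dy dz claw; .... A call has 1 to 5 rows; each row shifts and turns the commanded pose from where the row before left it, along the tool's axes as they then stand; what a row does not reach is not made up. A row lasts 1/8 s, in which the tool goes at most 62.5 mm and 10.7 degrees, less where a joint would pass 70% of its speed; a pose out of reach is approached as far as the arm can. A call with a gripper value outside its range is refused whole. The fingers move at their own pace and stop on an object; the grip force is fixed at half the most. Time passes only in rows, so rows that do not move let the fingers close. It gives the time, the measured TCP pose, the force, the opening and the grip force at its end, in the units of the state.
- get_obs(): the state, without advancing time (a new reading comes with each control period).
- camera(name): name is "scene" or "top" or "wrist"; returns the picture (420x560x3 uint8, blue, green, red); there is no depth.
- calibration(name): a dict with "fx", "fy", "cx", "cy" (pixels), "R" (3x3) and "t" (3): a world point X has camera coordinates R X + t. Camera axes: x right, y down, z forward; pixel columns grow to the right and rows downward; lengths in m; the calibration is good to about 2 mm. A picture is of the moment at which its call begins: read the wrist's pose just before it. calibration takes no time and is no camera call; for the wrist camera it gives the pose at the moment of the call.
- hand_in(): hands the job in; it is judged then, once.
The state is a dict: "time_s": time; "q": joint angles; "dq": joint speeds; "joint_efforts": joint torques, N m; "eef_pos": TCP position; "eef_rot": TCP orientation; "wrist_force": force on the tool from outside, world axes, zero at the start; "torque": the same for the moment, N m; "opening": opening from 0.0 (shut) to 1.0 (fully open); "grasp_force": force on a finger pad.
Only numpy, scipy, OpenCV 4.12 (cv2) and the standard library are available. Lean on these libraries where they do the work, as an engineer would, in place of code of your own. Each camera call takes 0.05 s, during which the arm holds its last target. There are 200 camera calls.

## Task

Put the tall glass jar with the flat grey steel lid away in the small green-doored cupboard on the worktop: pull the two-panel bifold door by its handle until it is folded fully open, slide the jar upright along the worktop until it stands wholly inside, then shut the door fully. Leave the other jar and everything else standing where it is.

Things in the scene. Friction and masses are not known exactly. Their poses are not given: they have to be found in the camera images.
- cupboard_mouth (a point): Middle of the cupboard's open front, at worktop level; x points into the cupboard, y to its left seen from the robot. The cupboard is a fixed wooden box 155 deep (x), 296 wide (y), 230 high, with no floor: things inside stand on the worktop. Opening 260 wide (y -130 to +130), 209 high below the track; back panel at x +145. Sides 18 thick, top 14.
- door_hinge (a point): Upright hinge line of panel A at worktop level, at the left end of the opening (cupboard_mouth x 0, y +130). Axes turn with panel A: the panel reaches from here 130 to -y, where the fold joins it to panel B; its outer face looks to -x and lies at x -14. The fold sweeps a circle of radius 135 about this point.
- door_panel_a (a joint): Angle of panel A (left panel, with the handle): 0 = door flat and shut, 1.45 = folded fully open (stop). Growing, it turns about door_hinge toward the robot and left, clockwise from above. Panel B follows by itself, so the fold comes out as an elbow. The door stays where it is left, moves with 1 to 2 N at the handle, and may start a few degrees ajar.
- handle (a point): Middle of the bar of the steel bow handle on panel A: a level bar 10 thick, 72 long along the panel, 192 above the worktop, its axis 46 off the panel's outer face (41 free behind it), with two end arms, open above and below; 80 from door_hinge along the panel. The cupboard's top is 38 higher. Axes turn with panel A, -x straight out of it.
- jar_steel_lid: The jar to put away: clear glass storage jar, round, 104 across and 198 high, with a flat grey steel lid, about 0.45 kg. Origin at the centre of its underside, z axis up. Too wide to grasp; it slides when pushed low down (below about 90 mm height).
- jar_glass_lid: The other jar, to be left alone: clear glass with a glass lid, 100 across and 183 high. Origin at the centre of its underside. The two jars stand in front of the cupboard, one ahead of its right half and one nearer the robot ahead of the left half, either way round, both clear of the door's swing.
- salt_shaker: Bystander: steel shaker with a black band, 44 across, 89 high, standing in front of the cupboard's left end. Origin at the centre of its underside.
- soap_bottle: Bystander: white pump bottle 68 x 76, 208 high, standing near the robot at the far right. Origin at the centre of its underside.
- flask: Bystander: conical glass flask 69 across, 105 high, at the right. Origin at the centre of its underside.
- bulb_bottle_0: Bystander: little round glass bottle lying at the far right, 65 x 86, 62 high. Origin at the centre of its underside.
- leading_edge (a point): Right edge of panel B (green like A; each 130 wide, 14 thick, 4 to 207 mm high), on its inner face, 100 mm up. It is guided along the front of the cupboard. Shut: y -130 of cupboard_mouth. Folded open: the panels are a narrow pack standing out 130 from the front at the left end, filling about 55 of the opening, so 205 stays free at the right.
There are look-alikes about, which are no part of the job. Leave any blue or turquoise look-alike of the jar_steel_lid alone.

How it is judged:
On the way, in this order (a step that is already met when the one before it is completed fails the run):
1. the bifold door is folded open (panel A beyond 1.25 rad) (value of joint door_panel_a above 1.25 rad), for 0.2 s.
2. the steel-lidded jar stands upright wholly inside the mouth, the door still open (x of jar_steel_lid in the frame of cupboard_mouth above 0.052 m and y of jar_steel_lid in the frame of cupboard_mouth between -0.13 and 0.13 m and angle between jar_steel_lid's own z axis and vertical below 0.1 rad and value of joint door_panel_a above 0.8 rad), for 0.2 s.
At the end, for the whole second after the job is handed in: The bifold door is shut again (panel A within 0.07 rad of flat), the steel-lidded jar stands upright (within 0.1 rad) and at rest wholly inside the cupboard, and the other jar still stands within 30 mm of where it was (value of joint door_panel_a below 0.07 rad and x of jar_steel_lid in the frame of cupboard_mouth between 0.05 and 0.145 m and y of jar_steel_lid in the frame of cupboard_mouth between -0.13 and 0.13 m and angle between each of jar_steel_lid, jar_glass_lid's own z axis and vertical below 0.1 rad and linear speed of jar_steel_lid below 0.02 m/s and distance of jar_glass_lid from where it was at the start of the episode below 0.03 m); the robot touches nothing.
It fails at once if the steel-lidded jar is tipped over or lifted off the worktop (angle between jar_steel_lid's own z axis and vertical above 0.4 rad or height (world z) of jar_steel_lid above 0.05 m).
It fails at once if the other jar or a bystander is shifted by more than 30 mm (distance of any of jar_glass_lid, salt_shaker, soap_bottle, flask, bulb_bottle_0 from where it was at the start of the episode above 0.03 m).
It fails at once if a bystander is knocked over (angle between any of jar_glass_lid, salt_shaker, soap_bottle, flask's own z axis and vertical above 0.4 rad).
It also fails if it takes over 59 s, if anything falls off the work surface, if the arm or the gripper's body presses on something with over 40 N, if the wrist force passes 120 N, or if a joint passes its speed limit or range.

## Working session

There is one attempt and no reset: what is moved stays moved. The work goes in short steps, Python scripts to look and compute and a tool call to move; the robot and the scene stay as the last step left them, time stands still between calls to the robot, and variables do not carry over. Pictures are saved under pics/ and viewed, at most 10 in all, crops included, and the job is handed in when it is done.

Besides the shell and the picture viewer there is one more tool, called as name(argument=value, ...), one argument or row to a line, values as JSON. servo_tool: Moves the arm, as the interface text tells. Its arguments: {"type":"object","properties":{"commands":{"type":"string"}},"required":["commands"]}

```bash
mkdir -p pics; python3 - <<'E'
from bench import *
import cv2,numpy as np
o=get_obs();print(o)
for n in("scene","top"):
    c=calibration(n);print(n,{k:np.round(v,4).tolist() for k,v in c.items()})
    cv2.imwrite(f"pics/{n}0.png",camera(n))
E
```

```text
{'time_s': 0.0, 'q': array([-1.34830140e+00,  1.81591299e-01,  1.60802378e+00, -1.01965547e-05,
        1.35378994e+00, -2.06282443e-01]), 'dq': array([-0.00173336, -0.00031548, -0.0021022 ,  0.00283673,  0.00218523,
        0.00120006]), 'joint_efforts': array([ 4.41335415e-04, -4.44876730e+01, -3.51335192e+01, -3.51526651e-04,
        9.03596054e-03, -1.33927762e-05]), 'eef_pos': array([ 0.23895694, -0.5223777 ,  0.23034827]), 'eef_rot': array([-9.06116326e-04,  9.77105998e-01,  2.12751139e-01, -1.23232312e-05]), 'wrist_force': array([-0.58067996, -0.31961239, -0.10732163]), 'torque': array([-1.91542018e-02,  8.90090614e-05, -5.41581456e-04]), 'grasp_force': 0.0, 'opening': 0.9982103659113836}
scene {'fx': 506.1642, 'fy': 506.1642, 'cx': 269.5843, 'cy': 205.6458, 'R': [[-0.9101, -0.4144, 0.0067], [-0.3121, 0.6746, -0.669], [0.2728, -0.6109, -0.7433]], 't': [0.4284, 0.2732, 1.0599]}
top {'fx': 416.5311, 'fy': 416.5311, 'cx': 276.9938, 'cy': 206.8664, 'R': [[0.363, -0.9317, 0.0142], [-0.726, -0.2924, -0.6225], [0.5841, 0.2157, -0.7825]], 't': [-0.2718, 0.4521, 0.9504]}
```

View pics/scene0.png

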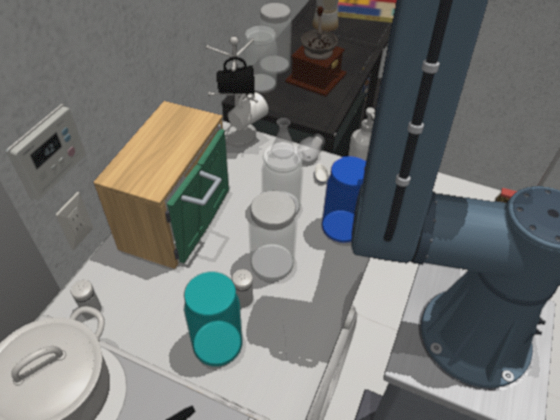

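View pics/top0.png

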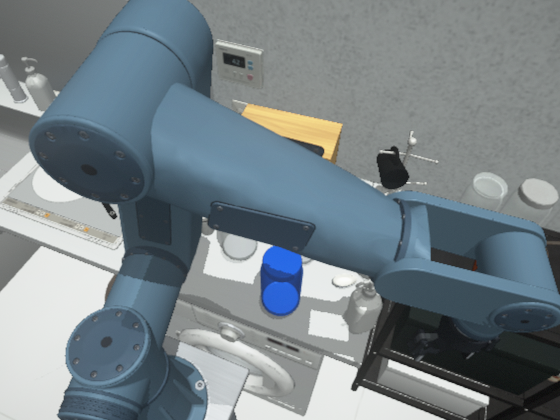

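The scene view shows the cupboard with its green door at about (195,200) and its handle at about (205,190). One clear jar is near at (273,235) and one far at (283,180). Blue (347,200) and teal (213,320) jars are look-alikes, and the far shelf jars (260,45) are not part of the job. The top view is mostly blocked by the arm. Next is a close crop to check the lids.

```bash
python3 - <<'E'
import cv2
im=cv2.imread("pics/scene0.png")
cv2.imwrite("pics/crop0.png",cv2.resize(im[95:295,90:356],None,fx=3,fy=3,interpolation=cv2.INTER_CUBIC)[:600,:800])
E
```

```text
(no output)
```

View pics/crop0.png

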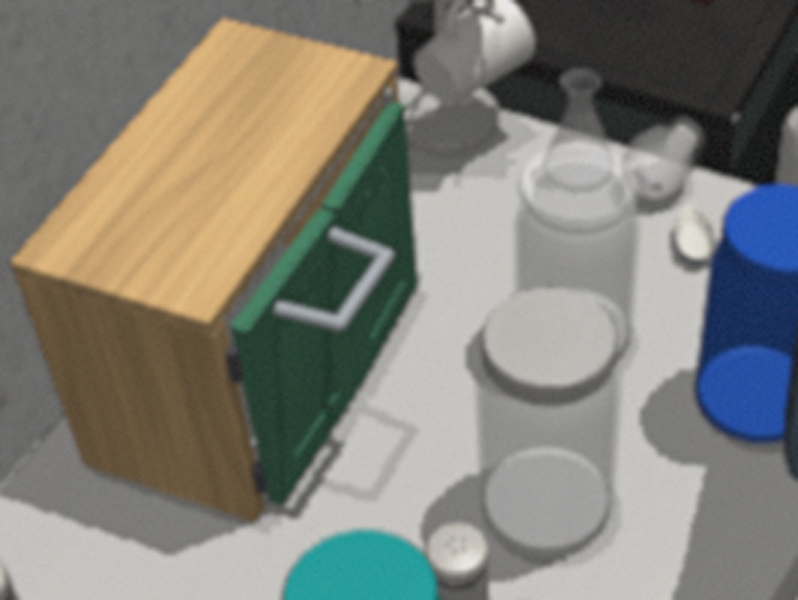

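Crop: the near jar has a flat opaque grey lid at crop (550,340), full picture (273,208), so it is the target. The far jar at crop (578,190), full picture (283,158), shows a glass rim, so it is the other jar. The blue and teal jars are look-alikes. The door is almost shut.

```bash
cat > h.py <<'E'
from bench import *
import cv2,numpy as np
def ray(n,px,z,c=None):
    c=c or calibration(n);R=np.array(c["R"]);t=np.array(c["t"])
    C=-R.T@t; d=R.T@np.array([(px[0]-c["cx"])/c["fx"],(px[1]-c["cy"])/c["fy"],1])
    return C+d*(z-C[2])/d[2]
def proj(n,X):
    c=calibration(n);p=np.array(c["R"])@np.array(X)+np.array(c["t"]);return [c["fx"]*p[0]/p[2]+c["cx"],c["fy"]*p[1]/p[2]+c["cy"]]
E
python3 - <<'E'
from h import *
P=dict(FL=(210,322,.23),FR=(397,65,.23),BL=(15,262,.23),BR=(222,18,.23),FLbot=(255,520,0),steelTop=(550,340,.198),steelBot=(548,500,0.0),glassTop=(578,185,.183),shaker=(457,548,.089),h1=(390,255,.192),h2=(340,322,.192),a1=(330,232,.192),a2=(277,308,.192),pA=(240,325,.207),fold=(330,212,.207),pB=(400,108,.207))
for k,(u,v,z) in P.items(): print(k,np.round(ray("scene",(90+u/3,95+v/3),z),3))
c=calibration("scene");print(-np.array(c["R"]).T@c["t"])
print("soap/blue", ray("scene",(340,226),0),ray("scene",(348,172),.2), ray("scene",(218,345),0))
E
```

```text
FL [0.656 0.117 0.23 ]
FR [ 0.672 -0.173  0.23 ]
BL [0.806 0.126 0.23 ]
BR [ 0.827 -0.167  0.23 ]
FLbot [0.659 0.115 0.   ]
steelTop [0.459 0.012 0.198]
steelBot [0.462 0.003 0.   ]
glassTop [ 0.509 -0.154  0.183]
shaker [0.477 0.125 0.089]
h1 [ 0.599 -0.02   0.192]
h2 [0.599 0.052 0.192]
a1 [ 0.65  -0.022  0.192]
a2 [0.645 0.059 0.192]
pA [0.651 0.095 0.207]
fold [ 0.651 -0.027  0.207]
pB [ 0.66  -0.152  0.207]
[0.18610239 0.64069644 0.96766589]
soap/blue [ 0.35416837 -0.16618132  0.        ] [ 0.35389888 -0.15136867  0.2       ] [0.47758806 0.24145259 0.        ]
```

```bash
cat >> h.py <<'E'
def rows(path,claw):
    """path: list of (x,y,z,yaw of tool x); tool pointing down; prints body-frame rows"""
    for a,b in zip(path[:-1],path[1:]):
        d=np.array(b[:3])-np.array(a[:3]);c,s=np.cos(a[3]),np.sin(a[3])
        print(f"0 0 {-(b[3]-a[3]):.3f} {1e3*(c*d[0]+s*d[1]):.1f} {1e3*(s*d[0]-c*d[1]):.1f} {-1e3*d[2]:.1f} {claw};")
def lin(a,b,n): return [tuple(np.array(a)+(np.array(b)-np.array(a))*k/n) for k in range(n+1)]
E
python3 - <<'E'
from h import *
a=(.239,-.5224,.2303,.429);b=(.25,-.47,.33,.62);t=(.599,.016,.30,1.571)
rows(lin(a,b,2)+lin(b,t,11)[1:],.4)
E
```

```text
0 0 -0.095 15.9 -21.5 -49.9 0.4;
0 0 -0.096 17.9 -19.9 -49.9 0.4;
0 0 -0.086 51.5 -17.5 2.7 0.4;
0 0 -0.086 52.8 -13.0 2.7 0.4;
0 0 -0.086 53.7 -8.4 2.7 0.4;
0 0 -0.086 54.3 -3.7 2.7 0.4;
0 0 -0.086 54.4 1.0 2.7 0.4;
0 0 -0.086 54.1 5.7 2.7 0.4;
0 0 -0.086 53.4 10.3 2.7 0.4;
0 0 -0.086 52.3 14.9 2.7 0.4;
0 0 -0.086 50.8 19.3 2.7 0.4;
0 0 -0.086 49.0 23.7 2.7 0.4;
0 0 -0.086 46.8 27.8 2.7 0.4;
```

servo_tool(
  commands="0 0 -0.095 16 -21 -50 0.4; 0 0 -0.095 18 -20 -50 0.4; 0 0 -0.086 51 -17 2 0.4; 0 0 -0.086 53 -13 2 0.4; 0 0 -0.086 54 -8 2 0.4",
)

```text
time_s: 0.72
eef_pos: [0.347, -0.3376, 0.325]
eef_rot: [-0.0, 0.905, 0.425, 0.0]
wrist_force: [0.4, 0.0, -0.0]
opening: 0.401
grasp_force: 0.0
```

servo_tool(
  commands="0 0 -0.086 54 -4 3 0.4; 0 0 -0.086 54 1 3 0.4; 0 0 -0.086 54 6 3 0.4; 0 0 -0.086 53 10 3 0.4; 0 0 -0.086 52 15 3 0.4",
)

```text
time_s: 1.35
eef_pos: [0.5057, -0.1183, 0.3099]
eef_rot: [-0.0, 0.793, 0.609, -0.0]
wrist_force: [-0.1, -0.5, 0.2]
opening: 0.404
grasp_force: 0.0
```

servo_tool(
  commands="0 0 -0.086 51 19 3 0.4; 0 0 -0.086 49 23 3 0.4; 0 0 -0.086 47 28 3 0.4; 0 0 0 0 0 0 0.4",
)

```text
time_s: 1.85
eef_pos: [0.6009, 0.0159, 0.2998]
eef_rot: [-0.001, 0.707, 0.707, -0.0]
wrist_force: [-0.2, 0.2, -0.3]
opening: 0.4
grasp_force: 0.0
```

```bash
python3 - <<'E'
from h import *
o=get_obs();print(o["time_s"],o["eef_pos"],o["eef_rot"],o["opening"],o["q"])
c=calibration("wrist");w=camera("wrist");s=camera("scene");np.save("wc.npy",c,allow_pickle=True)
cv2.imwrite("pics/w1.png",w);cv2.imwrite("pics/s1.png",s)
cv2.imwrite("pics/ws1.png",np.hstack([cv2.resize(w,(400,300)),cv2.resize(s,(400,300))]))
for X in [(.599,.016,.192),(.599,-.02,.192),(.599,.052,.192)]: print(proj("wrist",X))
E
```

```text
1.85 [0.60089739 0.01594154 0.29976749] [-1.09514698e-03  7.07369380e-01  7.06843176e-01 -2.92355727e-04] 0.3995979591504211 [-1.71149275e-01  1.92173775e-01  1.45570676e+00  7.87536963e-04
  1.49583876e+00 -1.70464922e-01]
[np.float64(283.02517730636634), np.float64(208.47190768962386)]
[np.float64(283.2109225779007), np.float64(246.99236678709912)]
[np.float64(282.8247081442158), np.float64(166.89796022305615)]
```

View pics/w1.png

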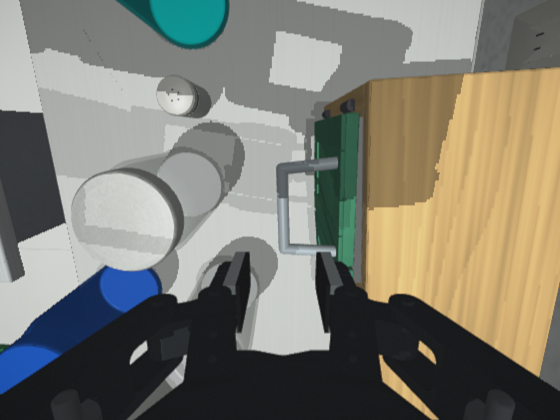

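The wrist view shows the handle bar at (283,166)–(284,248), matching the prediction. The steel lid is at (127,220) and the shaker at (177,95).

```bash
python3 - <<'E'
from h import *
c=np.load("wc.npy",allow_pickle=True).item()
print("lid",ray("wrist",(127,220),.198,c),"base",ray("wrist",(190,186),0.0,c),"shaker",ray("wrist",(177,95),.089,c),"corner",ray("wrist",(370,80),.23,c))
H=np.array([.657,.102]);yaw=.057
def pose(a,z=.178):
    r=yaw-a;R=np.array([[np.cos(r),-np.sin(r)],[np.sin(r),np.cos(r)]])
    p=H+R@[-.060,-.080];return (p[0],p[1],z,np.pi/2+yaw-a)
print(pose(.057))
rows([(.6009,.0159,.178,1.571)]+[pose(a) for a in np.linspace(.057,1.48,16)],.22)
print(pose(1.48))
E
```

```text
lid [0.46624088 0.01063977 0.198     ] base [0.46014176 0.00367027 0.        ] shaker [0.4826413  0.12210266 0.089     ] corner [0.65701442 0.11627837 0.23      ]
(np.float64(0.597), np.float64(0.021999999999999992), 0.178, 1.5707963267948966)
0 0 0.000 6.1 -3.9 -0.0 0.22;
0 0 0.095 6.0 -7.3 -0.0 0.22;
0 0 0.095 6.0 -7.3 -0.0 0.22;
0 0 0.095 6.0 -7.3 -0.0 0.22;
0 0 0.095 6.0 -7.3 -0.0 0.22;
0 0 0.095 6.0 -7.3 -0.0 0.22;
0 0 0.095 6.0 -7.3 -0.0 0.22;
0 0 0.095 6.0 -7.3 -0.0 0.22;
0 0 0.095 6.0 -7.3 -0.0 0.22;
0 0 0.095 6.0 -7.3 -0.0 0.22;
0 0 0.095 6.0 -7.3 -0.0 0.22;
0 0 0.095 6.0 -7.3 -0.0 0.22;
0 0 0.095 6.0 -7.3 -0.0 0.22;
0 0 0.095 6.0 -7.3 -0.0 0.22;
0 0 0.095 6.0 -7.3 -0.0 0.22;
0 0 0.095 6.0 -7.3 -0.0 0.22;
(np.float64(0.5690366302440553), np.float64(0.14956517193471436), 0.178, 0.14779632679489652)
```

servo_tool(
  commands="0 0 0 2 -2 40 0.4; 0 0 0 2 0 45 0.4; 0 0 0 0 0 37 0.4; 0 0 0 0 0 0 0.22; 0 0 0 0 0 0 0.22",
)

```text
time_s: 2.58
eef_pos: [0.599, 0.0156, 0.1812]
eef_rot: [0.001, 0.71, 0.705, 0.001]
wrist_force: [0.3, -0.1, 0.7]
opening: 0.214
grasp_force: 0.0
```

servo_tool(
  commands="0 0 0.095 6 -7.3 0 0.22; 0 0 0.095 6 -7.3 0 0.22; 0 0 0.095 6 -7.3 0 0.22; 0 0 0.095 6 -7.3 0 0.22; 0 0 0.095 6 -7.3 0 0.22",
)

```text
time_s: 3.2
eef_pos: [0.5702, 0.0522, 0.1825]
eef_rot: [0.002, 0.856, 0.517, 0.002]
wrist_force: [1.4, -1.0, 0.3]
opening: 0.22
grasp_force: 0.5
```

servo_tool(
  commands="0 0 0.095 6 -7.3 0 0.22; 0 0 0.095 6 -7.3 0 0.22; 0 0 0.095 6 -7.3 0 0.22; 0 0 0.095 6 -7.3 0 0.22; 0 0 0.095 6 -7.3 0 0.22",
)

```text
time_s: 3.82
eef_pos: [0.5603, 0.0981, 0.1824]
eef_rot: [0.001, 0.954, 0.301, 0.002]
wrist_force: [0.2, -0.7, -1.1]
opening: 0.221
grasp_force: 0.5
```

servo_tool(
  commands="0 0 0.095 6 -7.3 0 0.22; 0 0 0.095 6 -7.3 0 0.22; 0 0 0.095 6 -7.3 0 0.22; 0 0 0.095 6 -7.3 0 0.22; 0 0 0.095 6 -7.3 0 0.22",
)

```text
time_s: 4.45
eef_pos: [0.5724, 0.1435, 0.1823]
eef_rot: [0.0, 0.998, 0.068, 0.002]
wrist_force: [-0.9, -1.4, -0.8]
opening: 0.222
grasp_force: 0.5
```

```bash
python3 - <<'E'
from h import *
o=get_obs();print(o["time_s"],o["eef_pos"],o["eef_rot"],o["wrist_force"],o["q"])
np.save("wc.npy",calibration("wrist"),allow_pickle=True)
w=camera("wrist");cv2.imwrite("pics/w2.png",w)
E
```

```text
4.45 [0.57238955 0.14352647 0.18230697] [4.03104403e-04 9.97681196e-01 6.80283164e-02 2.05328833e-03] [-0.8713049  -1.35073499 -0.82548142] [ 4.51025179e-02  2.57992545e-01  1.61745645e+00 -7.46966691e-04
  1.26201972e+00  1.47996228e+00]
```

View pics/w2.png

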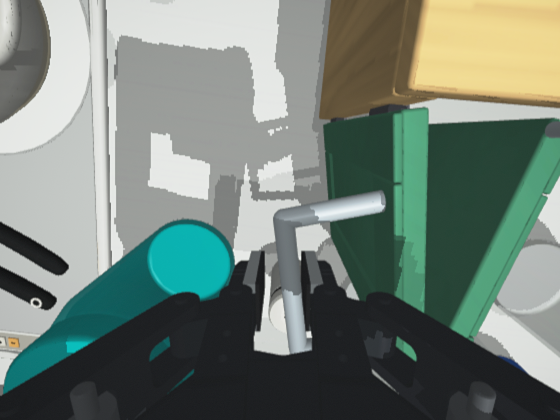

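The wrist view shows the bar still between the fingers, leaning about 0.12 rad from (300,350) to (285,225). Panel A is therefore at about 1.37 rad, so I'll pull a little more.

servo_tool(
  commands="0 0 0 0 -4 0 0.22; 0 0 0 0 -4 0 0.22; 0 0 0 0 0 0 0.22",
)

```text
time_s: 4.88
eef_pos: [0.5714, 0.1494, 0.1811]
eef_rot: [0.002, 0.998, 0.07, 0.002]
wrist_force: [1.4, -9.2, 2.6]
opening: 0.22
grasp_force: 4.6
```

servo_tool(
  commands="0 0 0 0 4 0 0.22; 0 0 0 0 2 0 0.3; 0 0 0 0 0 -40 0.3; 0 0 0 0 0 -50 0.5; 0 0 0 -40 0 -40 0.5",
)

```text
time_s: 5.5
eef_pos: [0.5319, 0.1402, 0.311]
eef_rot: [-0.0, 0.998, 0.07, 0.001]
wrist_force: [0.1, 0.5, 0.6]
opening: 0.499
grasp_force: 0.0
```

```bash
python3 - <<'E'
from h import *
from scipy.spatial.transform import Rotation as Ro
o=get_obs();print(o["time_s"],o["eef_pos"],o["eef_rot"],o["q"])
c=calibration("wrist");R=np.array(c["R"]);C=-R.T@c["t"]
T=Ro.from_quat(o["eef_rot"][[1,2,3,0]]).as_matrix()
print("cam in tool",T.T@(C-o["eef_pos"]),"axis",T.T@R[2])
s=camera("scene");t=camera("top");cv2.imwrite("pics/s3.png",s);cv2.imwrite("pics/t3.png",t)
cv2.imwrite("pics/st3.png",np.hstack([s[60:360,60:460],t[120:420,100:500]]))
E
```

```text
5.5 [0.53187642 0.1402401  0.31097565] [-2.01711795e-04  9.97546025e-01  7.00104481e-02  6.51851529e-04] [4.17092738e-02 6.72806432e-02 1.57244540e+00 4.41315041e-04
 1.50057488e+00 1.47233935e+00]
cam in tool [ 0.0682161   0.00038073 -0.14160881] axis [-0.2737593  -0.00100496  0.96179771]
```

View pics/st3.png

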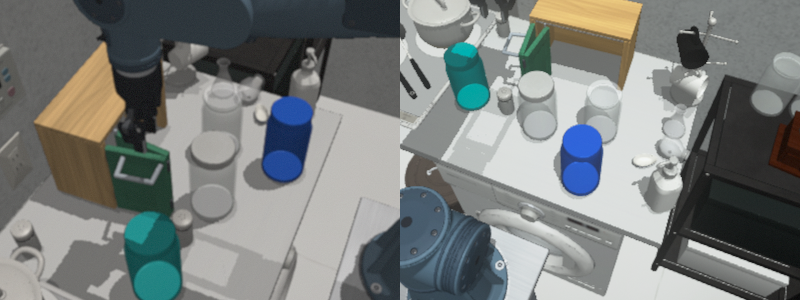

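The door is open and the arm is clear of it. In the left half the steel jar is at (213,170), and in the right half at (538,105). The glass jar, in the right half, is at (602,110). Next I'll check tilted reach with a small fitted kinematic model.

```bash
python3 - <<'E'
from h import *
from scipy.optimize import least_squares as LS
D=[(-1.3483,.1816,1.608,.239,-.5224,.2303),(-.17115,.19217,1.4557,.6009,.0159,.2998),(.0451,.258,1.6175,.5724,.1435,.1823),(.0417,.0673,1.5724,.5319,.1402,.3110)]
A=[];b=[]
for q1,q2,q3,x,y,z in D:
    A+=[[1,np.sin(q2),np.sin(q2+q3),0,0],[0,np.cos(q2),np.cos(q2+q3),0,1],[0,0,0,1,0]]
    b+=[np.cos(q1)*x+np.sin(q1)*y,z,-np.sin(q1)*x+np.cos(q1)*y]
s,*_=np.linalg.lstsq(np.array(A),np.array(b),rcond=None);print("a L1 L2 e d-Lw",s.round(3),np.abs(A@s-b).max())
a,L1,L2,e,dz=s
for Lw in(.25,.35):
  for r,z in((.40,.05),(.36,.05),(.36,.15),(.70,.05)):
    for th in(.6,.785):
        f=lambda q:[a+L1*np.sin(q[0])+L2*np.sin(q[0]+q[1])+Lw*np.sin(th)-r, dz+Lw+L1*np.cos(q[0])+L2*np.cos(q[0]+q[1])-Lw*np.cos(th)-z]
        m=LS(f,[0,2]);print(Lw,r,z,th,m.x.round(2),"q5",round(np.pi-th-m.x.sum(),2),m.cost<1e-6)
E
```

```text
a L1 L2 e d-Lw [0.003 0.346 0.513 0.118 0.001] 0.008414867196437692
0.25 0.4 0.05 0.6 [-0.48  2.68] q5 0.34 True
0.25 0.4 0.05 0.785 [-0.55  2.79] q5 0.12 True
0.25 0.36 0.05 0.6 [-0.73  2.82] q5 0.46 True
0.25 0.36 0.05 0.785 [-0.94  2.97] q5 0.32 True
0.25 0.36 0.15 0.6 [-1.    2.73] q5 0.81 True
0.25 0.36 0.15 0.785 [-1.29  2.9 ] q5 0.75 True
0.25 0.7 0.05 0.6 [0.43 1.78] q5 0.33 True
0.25 0.7 0.05 0.785 [0.41 1.89] q5 0.06 True
0.35 0.4 0.05 0.6 [-0.79  2.88] q5 0.45 True
0.35 0.4 0.05 0.785 [-1.23  3.14] q5 0.44 False
0.35 0.36 0.05 0.6 [-1.5   3.14] q5 0.9 False
0.35 0.36 0.05 0.785 [-1.12  3.14] q5 0.33 False
0.35 0.36 0.15 0.6 [-1.57  2.97] q5 1.14 True
0.35 0.36 0.15 0.785 [-1.98  3.14] q5 1.19 False
0.35 0.7 0.05 0.6 [0.33 1.96] q5 0.25 True
0.35 0.7 0.05 0.785 [0.31 2.1 ] q5 -0.06 True
```

```bash
python3 - <<'E'
from h import *
a=(.532,.140,.311,.140);b=(.40,.04,.27,1.275)
rows(lin(a,b,8),.3)
E
```

```text
0 0 -0.142 -18.1 10.1 5.1 0.3;
0 0 -0.142 -19.3 7.4 5.1 0.3;
0 0 -0.142 -20.2 4.6 5.1 0.3;
0 0 -0.142 -20.6 1.7 5.1 0.3;
0 0 -0.142 -20.7 -1.2 5.1 0.3;
0 0 -0.142 -20.3 -4.1 5.1 0.3;
0 0 -0.142 -19.5 -7.0 5.1 0.3;
0 0 -0.142 -18.3 -9.6 5.1 0.3;
```

servo_tool(
  commands="0 0 -0.142 -18 10 5 0.3; 0 0 -0.142 -19 7.4 5 0.3; 0 0 -0.142 -20 4.6 5 0.3; 0 0 -0.142 -20.6 1.7 5 0.3; 0 0 -0.142 -20.7 -1.2 5 0.3",
)

```text
time_s: 6.22
eef_pos: [0.4482, 0.0779, 0.2832]
eef_rot: [-0.001, 0.91, 0.415, -0.001]
wrist_force: [-0.3, -1.4, 0.3]
opening: 0.296
grasp_force: 0.0
```

servo_tool(
  commands="0 0 -0.142 -20.3 -4 5 0.3; 0 0 -0.142 -19.5 -7 5 0.3; 0 0 -0.142 -18.3 -9.6 5 0.3; -0.1 0 0 0 0 0 0.3; -0.1 0 0 0 0 0 0.3",
)

```text
time_s: 6.85
eef_pos: [0.3996, 0.0403, 0.2685]
eef_rot: [0.081, 0.799, 0.592, 0.06]
wrist_force: [0.1, 0.2, 0.6]
opening: 0.298
grasp_force: 0.0
```

```bash
python3 - <<'E'
from h import *
from scipy.spatial.transform import Rotation as Ro
o=get_obs();print(o["time_s"],o["eef_pos"],o["q"].round(3));print(Ro.from_quat(o["eef_rot"][[1,2,3,0]]).as_matrix().round(3))
E
```

```text
6.85 [0.39957132 0.04027774 0.26851238] [-0.178 -0.429  2.089 -0.024  1.281  0.122]
[[ 0.291  0.937  0.192]
 [ 0.957 -0.285 -0.058]
 [ 0.     0.2   -0.98 ]]
```

servo_tool(
  commands="-0.06 0 0 -7 -8.6 -2 0.3; -0.06 0 0 -7 -8.6 -2.5 0.3; 0 0 0 0 -14 43 0.3; 0 0 0 0 -14 43 0.3; 0 0 0 0 0 0 0.3",
)

```text
time_s: 7.48
eef_pos: [0.3759, 0.0328, 0.1754]
eef_rot: [0.125, 0.794, 0.588, 0.092]
wrist_force: [0.8, -0.6, 0.5]
opening: 0.298
grasp_force: 0.0
```

```bash
python3 - <<'E'
from h import *
from scipy.spatial.transform import Rotation as Ro
o=get_obs();print(o["time_s"],o["eef_pos"],o["q"].round(3));print(Ro.from_quat(o["eef_rot"][[1,2,3,0]]).as_matrix().round(3))
E
```

```text
7.475 [0.37592083 0.03277108 0.17542054] [-0.206 -0.498  2.338 -0.033  0.991  0.102]
[[ 0.29   0.911  0.293]
 [ 0.957 -0.276 -0.09 ]
 [-0.001  0.306 -0.952]]
```

servo_tool(
  commands="0 0 0 0 -12.5 38 0.3; 0 0 0 0 -12.5 38 0.3; 0 0 0 0 0 0 0.3",
)

```text
time_s: 7.85
eef_pos: [0.3778, 0.0323, 0.098]
eef_rot: [0.126, 0.793, 0.588, 0.093]
wrist_force: [0.0, 0.1, -0.6]
opening: 0.303
grasp_force: 0.0
```

```bash
python3 - <<'E'
from h import *
o=get_obs();print(o["time_s"],o["eef_pos"],o["eef_rot"],o["q"].round(3))
cv2.imwrite("pics/s4.png",cv2.resize(camera("scene")[80:290,60:340],None,fx=2.5,fy=2.5))
E
```

```text
7.85 [0.3777686  0.03230576 0.09803961] [0.12589754 0.79338063 0.58824642 0.09307597] [-0.206 -0.329  2.412 -0.041  0.745  0.114]
```

View pics/s4.png

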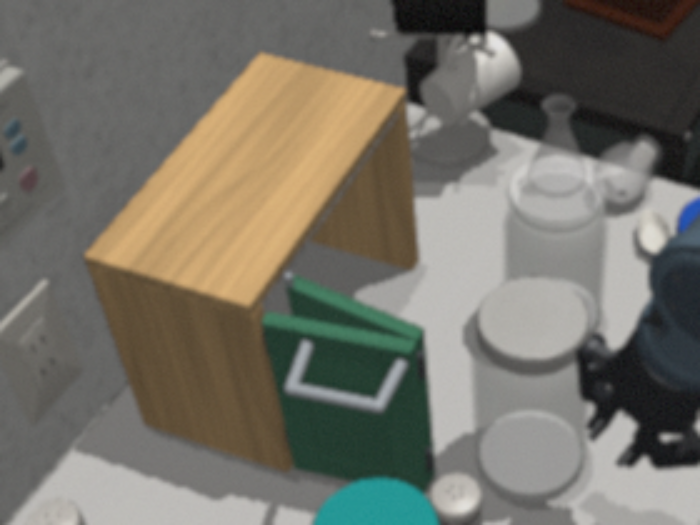

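The door is folded fully open, leaving the right side free. The gripper is behind the steel jar (target base at (530,455)) and clear of the other jar.

servo_tool(
  commands="0 0 0 0 -13 41 0.3; 0 0 0 0 9.5 3 0.3; 0 0 0 0 9.5 3 0.3; 0 0 0 0 9.5 3 0.3; 0 0 0 0 9.5 3 0.3",
)

```text
time_s: 8.52
eef_pos: [0.4195, 0.0199, 0.0586]
eef_rot: [0.129, 0.793, 0.588, 0.095]
wrist_force: [-6.9, 2.3, 5.6]
opening: 0.3
grasp_force: 3.1
```

```bash
cat >> h.py <<'E'
M=np.array([.664,-.028]);YAW=.057
def mouth(p):
    d=np.array(p[:2])-M;c,s=np.cos(YAW),np.sin(YAW);return np.array([c*d[0]+s*d[1],-s*d[0]+c*d[1]])
def st(name):
    o=get_obs();s=camera("scene");t=camera("top");cv2.imwrite(f"pics/{name}.png",np.hstack([s[60:360,60:460],t[120:420,100:500]]))
    print(o["time_s"],o["eef_pos"].round(4),"mouth",mouth(o["eef_pos"]).round(3),o["wrist_force"].round(1),o["q"].round(3))
E
python3 -c "
from h import *
st('p1')"
```

```text
8.525 [0.4195 0.0199 0.0586] mouth [-0.241  0.062] [-6.9  2.3  5.6] [-0.218 -0.099  2.345 -0.044  0.575  0.11 ]
```

View pics/p1.png

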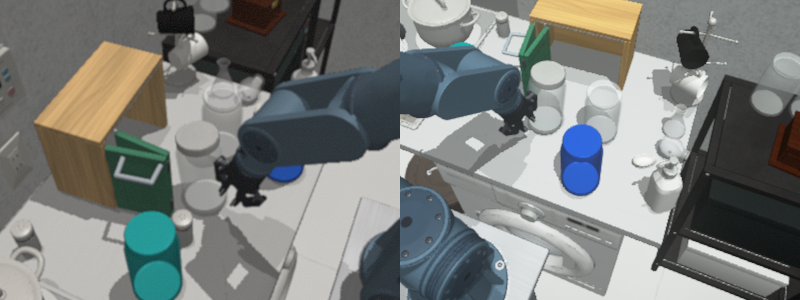

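Jar pushed about 25 mm and still upright: lid at (198,140), base at (205,197) in the left half. I'll measure it against the push line.

```bash
python3 -c "
from h import *
for n,p,z in (('scene',(258,198),.198),('scene',(265.5,256),0),('top',(248,193),.198),('top',(245,241),0)):
    X=ray(n,p,z);print(n,X.round(3),mouth(X).round(3))
s=cv2.imread('pics/p1.png')
for n,p in (('scene',(.50,0,.198)),('top',(.50,0,.198))): print(proj(n,p))
"
```

```text
scene [ 0.499 -0.001  0.198] [-0.163  0.036]
scene [ 0.484 -0.005  0.   ] [-0.179  0.033]
top [ 0.507 -0.01   0.198] [-0.156  0.027]
top [ 0.484 -0.001  0.   ] [-0.178  0.037]
[np.float64(257.3954296271072), np.float64(198.27141608272953)]
[np.float64(243.50487479890225), np.float64(193.79312437912628)]
```

Lid and base now differ by about 15–20 mm, so the jar leans forward under the push. The gripper's knuckle may be touching it high up. I'll back off, tilt the tool more and push lower.

servo_tool(
  commands="0 0 0 0 -6 -2 0.3; 0 0 0 0 -6 -2 0.3; -0.125 0 0 0 0 0 0.3; -0.125 0 0 0 0 0 0.3; 0 0 0 0 -8 13 0.3",
)

```text
time_s: 9.25
eef_pos: [0.4042, 0.0248, 0.0413]
eef_rot: [0.226, 0.77, 0.572, 0.168]
wrist_force: [0.3, -0.2, -0.9]
opening: 0.297
grasp_force: 0.0
```

```bash
python3 -c "
from h import *
from scipy.spatial.transform import Rotation as Ro
o=get_obs();print(Ro.from_quat(o['eef_rot'][[1,2,3,0]]).as_matrix().round(3))
st('p2');cv2.imwrite('pics/w3.png',camera('wrist'))
a=cv2.imread('pics/p2.png')[60:240];w=cv2.imread('pics/w3.png')
cv2.imwrite('pics/p2w.png',np.vstack([a,np.hstack([w[:400],np.zeros((400,240,3),np.uint8)])]))
"
```

```text
[[ 0.289  0.805  0.518]
 [ 0.957 -0.243 -0.156]
 [ 0.     0.541 -0.841]]
9.25 [0.4042 0.0248 0.0413] mouth [-0.256  0.068] [ 0.3 -0.2 -0.9] [-0.187 -0.144  2.546 -0.324  0.18   0.408]
```

View pics/p2w.png

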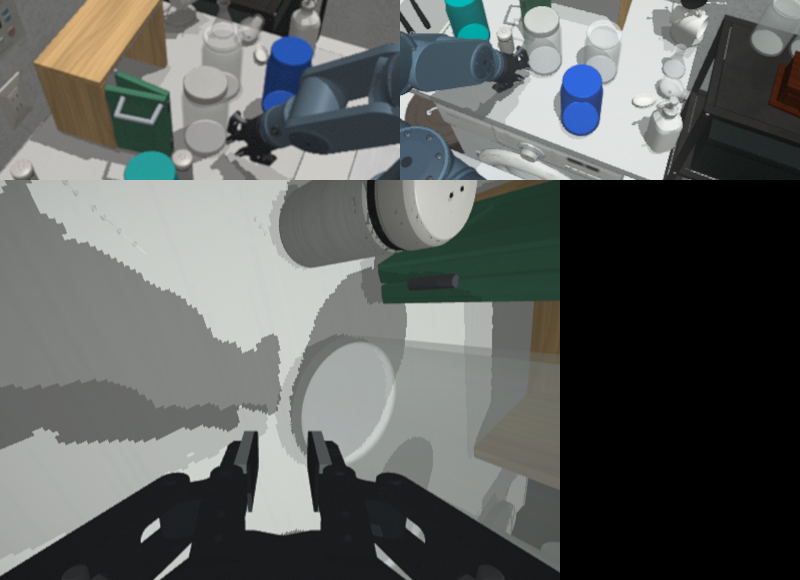

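Backed off, the jar stands upright again: left-half lid (206,82), base (207,135). In the wrist view the fingers are just short of the base at (345,400). I'll ease the tilt slightly to stay off the wrist singularity, then push low.

servo_tool(
  commands="0.11 0 0 0 0 0 0.3; 0 0 0 0 9 4.4 0.3; 0 0 0 0 9 4.4 0.3; 0 0 0 0 9 4.4 0.3; 0 0 0 0 9 4.4 0.3",
)

```text
time_s: 10.02
eef_pos: [0.4438, 0.0121, 0.0411]
eef_rot: [0.183, 0.782, 0.58, 0.135]
wrist_force: [-6.1, 1.8, 4.6]
opening: 0.3
grasp_force: 2.9
```

```bash
python3 -c "
from h import *
st('p3');a=cv2.imread('pics/p3.png');cv2.imwrite('pics/p3b.png',cv2.resize(np.hstack([a[60:240,80:290],a[20:200,480:660]]),None,fx=2,fy=2))
"
```

```text
10.025 [0.4438 0.0121 0.0411] mouth [-0.218  0.053] [-6.1  1.8  4.6] [-0.214 -0.029  2.386 -0.113  0.329  0.179]
```

View pics/p3b.png

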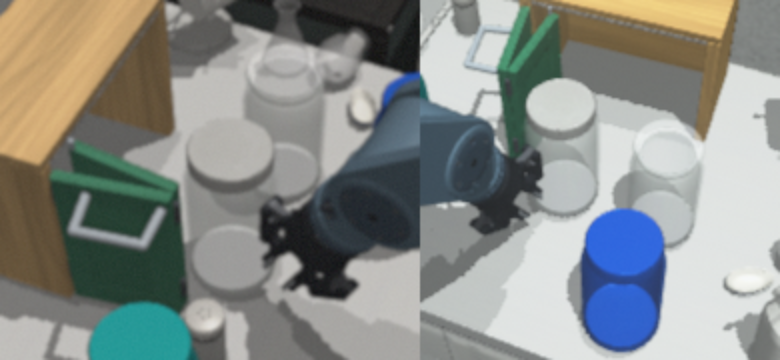

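The jar is moving cleanly, with a clear gap to the glass jar and to the folded door. From here on I'll work from numbers only.

```bash
python3 -c "
from h import *
for n,p,z in (('scene',(255.5,195.5),.198),('scene',(256.5,250),0),('top',(251,192),.198),('top',(251.5,233.5),0)):
    X=ray(n,p,z);print(n,X.round(3),mouth(X).round(3))
# lid ellipse by edges: grey low-sat bright blob, compare upright reference picture
def ell(f,n,c,half):
    im=cv2.imread(f);x,y=map(int,c);g=cv2.cvtColor(im[y-half:y+half,x-half:x+half],cv2.COLOR_BGR2GRAY)
    print(f,g[half-2:half+2].mean(0).round()[::3], g[:,half-2:half+2].mean(1).round()[::3])
ell('pics/s3.png','scene',(273,208),36)
"
```

```text
scene [ 0.507 -0.005  0.198] [-0.156  0.031]
scene [ 0.511 -0.012  0.   ] [-0.152  0.025]
top [ 0.513 -0.016  0.198] [-0.15   0.021]
top [ 0.516 -0.008  0.   ] [-0.147  0.028]
pics/s3.png [181. 180. 181. 166. 111. 160. 168. 166. 168. 168. 168. 167. 169. 170.
 170. 170. 172. 170. 171. 157. 140. 140. 175. 180.] [142. 136. 134. 132. 132. 131. 134. 169. 168. 169. 169. 168. 169. 169.
 170. 170. 172. 137.  85.  92. 140. 137. 134. 132.]
```

servo_tool(
  commands="0 0 0 0 10.8 5.3 0.3; 0 0 0 0 10.8 5.3 0.3; 0 0 0 0 10.8 5.3 0.3; 0 0 0 0 10.8 5.3 0.3; 0 0 0 0 10.8 5.3 0.3",
)

```text
time_s: 10.75
eef_pos: [0.5027, -0.0056, 0.042]
eef_rot: [0.183, 0.782, 0.58, 0.136]
wrist_force: [-2.4, 0.7, -0.2]
opening: 0.302
grasp_force: 1.2
```

```bash
cat >> h.py <<'E'
REF=dict(sl=("scene",(255.5,195.5),.198,0,(24,15)),sb=("scene",(256.5,250),0.,0,(20,14)),tl=("top",(251,192),.198,0,(17,13)),tb=("top",(251.5,233.5),0.,0,(16,10)))
def track(name):
    st(name);r=cv2.imread("pics/p3.png");a=cv2.imread(f"pics/{name}.png")
    for k,(n,c,z,_,h) in REF.items():
        ox,oy,o=(60,60,0) if n=="scene" else (100,120,400)
        x,y=int(c[0]-ox+o),int(c[1]-oy)
        T=r[y-h[1]:y+h[1],x-h[0]:x+h[0]];A=a[:,o:o+400]
        m=cv2.matchTemplate(A,T,cv2.TM_CCOEFF_NORMED);_,v,_,l=cv2.minMaxLoc(m)
        p=(l[0]+c[0]-ox+o-x+h[0]+ox,l[1]+c[1]-oy-y+h[1]+oy)
        X=ray(n,p,z);print(k,round(v,2),p,X.round(3),mouth(X).round(3))
E
python3 -c "
from h import *
track('p4')"
```

```text
10.75 [ 0.5027 -0.0056  0.042 ] mouth [-0.16   0.032] [-2.4  0.7 -0.2] [-0.228  0.098  2.25  -0.09   0.336  0.145]
sl 0.65 (150.5, 185.5) [0.721 0.062 0.198] [0.062 0.086]
sb 0.77 (202.5, 89) [ 0.949 -0.526  0.   ] [ 0.256 -0.514]
tl 0.89 (268, 179) [ 0.572 -0.04   0.198] [-0.092 -0.006]
tb 0.97 (265.5, 219.5) [ 0.58  -0.028  0.   ] [-0.084  0.005]
```

servo_tool(
  commands="0 0 0 -1.5 10.8 5.3 0.3; 0 0 0 -1.5 10.8 5.3 0.3; 0 0 0 -1.5 10.8 5.3 0.3; 0 0 0 0 10.8 5.3 0.3; 0 0 0 0 10.8 5.3 0.3",
)

```text
time_s: 11.48
eef_pos: [0.559, -0.0274, 0.0423]
eef_rot: [0.183, 0.782, 0.58, 0.136]
wrist_force: [-3.0, 0.9, -0.3]
opening: 0.298
grasp_force: 1.2
```

```bash
python3 -c "
from h import *
track('p5')"
```

```text
11.475 [ 0.559  -0.0274  0.0423] mouth [-0.105  0.007] [-3.   0.9 -0.3] [-0.249  0.207  2.117 -0.058  0.359  0.095]
sl 0.66 (150.5, 185.5) [0.721 0.062 0.198] [0.062 0.086]
sb 0.77 (202.5, 89) [ 0.949 -0.526  0.   ] [ 0.256 -0.514]
tl 0.82 (283, 168) [ 0.626 -0.063  0.198] [-0.04  -0.032]
tb 0.93 (330.5, 240.5) [ 0.58  -0.236  0.   ] [-0.096 -0.203]
```

servo_tool(
  commands="0 0 0 0 -9 -4.4 0.3; 0 0 0 -11 0 0 0.3; 0 0 0 0 9 4.4 0.3; 0 0 0 0 10.8 5.3 0.3; 0 0 0 0 10.8 5.3 0.3",
)

```text
time_s: 12.2
eef_pos: [0.5786, -0.0446, 0.0422]
eef_rot: [0.183, 0.782, 0.58, 0.136]
wrist_force: [-2.5, 1.5, 0.9]
opening: 0.3
grasp_force: 1.6
```

```bash
sed -i 's/m=cv2.matchTemplate(A,T,cv2.TM_CCOEFF_NORMED);/m=cv2.matchTemplate(A,T,cv2.TM_CCOEFF_NORMED);e=get_obs()["eef_pos"];e=e+np.array([.075,-.025,z-e[2]]);q=proj(n,e);yy,xx=np.mgrid[:m.shape[0],:m.shape[1]];m[np.hypot(xx+h[0]+ox-q[0],yy+h[1]+oy-q[1])>16]=-1;/' h.py; python3 -c "
from h import *
track('p6')"
```

```text
12.2 [ 0.5786 -0.0446  0.0422] mouth [-0.086 -0.012] [-2.5  1.5  0.9] [-0.277  0.244  2.069 -0.022  0.37   0.037]
sl 0.57 (209.5, 160.5) [ 0.646 -0.059  0.198] [-0.02 -0.03]
sb 0.5 (213.5, 200) [ 0.682 -0.111  0.   ] [ 0.013 -0.084]
tl 0.59 (287, 165) [ 0.641 -0.069  0.198] [-0.026 -0.039]
tb 0.9 (288.5, 204.5) [ 0.662 -0.073  0.   ] [-0.004 -0.045]
```

servo_tool(
  commands="0 0 0 0 10.8 5.3 0.3; 0 0 0 0 10.8 5.3 0.3; 0 0 0 0 10.8 5.3 0.3; 0 0 0 0 10.8 5.3 0.3; 0 0 0 0 10.8 5.3 0.3",
)

```text
time_s: 12.92
eef_pos: [0.6363, -0.0624, 0.0425]
eef_rot: [0.183, 0.782, 0.58, 0.136]
wrist_force: [-1.5, 0.4, -0.1]
opening: 0.296
grasp_force: 1.1
```

```bash
python3 -c "
from h import *
track('p7')"
```

```text
12.925 [ 0.6363 -0.0624  0.0425] mouth [-0.03  -0.033] [-1.5  0.4 -0.1] [-0.28   0.347  1.924 -0.017  0.41   0.03 ]
sl 0.48 (181.5, 141.5) [ 0.735 -0.088  0.198] [ 0.068 -0.064]
sb 0.55 (199.5, 192) [ 0.729 -0.121  0.   ] [ 0.059 -0.097]
tl 0.36 (316, 143) [ 0.756 -0.116  0.198] [ 0.086 -0.093]
tb 0.78 (300.5, 191.5) [ 0.728 -0.09   0.   ] [ 0.06  -0.066]
```

servo_tool(
  commands="0 0 0 1 9.5 4.7 0.3; 0 0 0 1 9.5 4.7 0.3; 0 0 0 1 9.5 4.7 0.3; 0 0 0 0 0 0 0.3",
)

```text
time_s: 13.52
eef_pos: [0.6681, -0.0689, 0.0431]
eef_rot: [0.184, 0.782, 0.58, 0.136]
wrist_force: [-1.1, 0.4, -1.7]
opening: 0.301
grasp_force: 0.6
```

```bash
python3 -c "
from h import *
track('p8');w=camera('wrist');cv2.imwrite('pics/w8.png',w);np.save('w8c.npy',calibration('wrist'),allow_pickle=True)
g=cv2.GaussianBlur(cv2.cvtColor(w,cv2.COLOR_BGR2GRAY),(5,5),0)
e=cv2.Canny(g,25,60);cs,_=cv2.findContours(e,cv2.RETR_LIST,cv2.CHAIN_APPROX_NONE)
c=calibration('wrist')
for k in cs:
    if len(k)>60:
        (x,y),(a,b),t=cv2.fitEllipse(k)
        if 50<max(a,b)<260: X=ray('wrist',(x,y),0,c);print(len(k),round(x),round(y),round(a),round(b),X.round(3),mouth(X).round(3))
"
```

```text
13.525 [ 0.6681 -0.0689  0.0431] mouth [ 0.002 -0.041] [-1.1  0.4 -1.7] [-0.275  0.402  1.844 -0.021  0.435  0.038]
sl 0.49 (181.5, 141.5) [ 0.735 -0.088  0.198] [ 0.068 -0.064]
sb 0.44 (189.5, 186) [ 0.764 -0.129  0.   ] [ 0.094 -0.107]
tl 0.42 (320, 144) [ 0.756 -0.128  0.198] [ 0.086 -0.105]
tb 0.78 (305.5, 185.5) [ 0.759 -0.097  0.   ] [ 0.091 -0.074]
78 533 430 23 113 [ 1.047 -0.673  0.   ] [ 0.345 -0.666]
72 90 451 40 116 [ 0.529 -0.148  0.   ] [-0.142 -0.112]
199 478 410 40 59 [ 0.889 -0.46   0.   ] [ 0.2   -0.444]
130 463 425 26 218 [ 0.856 -0.461  0.   ] [ 0.167 -0.443]
114 402 389 3 68 [ 0.765 -0.304  0.   ] [ 0.085 -0.281]
253 172 385 8 88 [ 0.584 -0.137  0.   ] [-0.086 -0.104]
114 273 326 3 53 [ 0.658 -0.138  0.   ] [-0.012 -0.11 ]
123 128 244 3 55 [ 0.601 -0.038  0.   ] [-0.064 -0.006]
296 257 255 59 84 [ 0.665 -0.079  0.   ] [-0.002 -0.051]
95 21 200 5 54 [0.571 0.001 0.   ] [-0.091  0.034]
561 346 225 100 132 [ 0.737 -0.09   0.   ] [ 0.069 -0.066]
677 223 215 160 180 [ 0.653 -0.044  0.   ] [-0.012 -0.016]
363 69 38 15 123 [0.619 0.058 0.   ] [-0.04   0.088]
344 43 11 11 101 [0.614 0.068 0.   ] [-0.044  0.099]
853 214 62 95 214 [0.678 0.036 0.   ] [0.017 0.063]
```

servo_tool(
  commands="0 0 0 0 -27 -13 0.3; 0 0 0 0 -45 -22 0.3; 0 0 0 0 -45 -22 0.3; 0 0 0 0 22 -45 0.3; 0 0 0 0 22 -45 0.3",
)

```text
time_s: 14.3
eef_pos: [0.5405, -0.0301, 0.1425]
eef_rot: [0.183, 0.782, 0.58, 0.135]
wrist_force: [1.3, -1.4, 1.2]
opening: 0.3
grasp_force: 0.0
```

servo_tool(
  commands="0 0 0 0 22 -45 0.3; 0 0 0 0 22 -45 0.3; 0 0 0 0 22 -45 0.35; 0.15 0 0 0 0 0 0.4; 0.15 0 0 0 0 0 0.4",
)

```text
time_s: 14.92
eef_pos: [0.5413, -0.0302, 0.2948]
eef_rot: [0.064, 0.801, 0.594, 0.048]
wrist_force: [0.3, 0.3, -0.4]
opening: 0.403
grasp_force: 0.0
```

servo_tool(
  commands="0.16 0 0 0 0 0 0.4; 0 0 0 0 0 0 0.4",
)

```text
time_s: 15.18
eef_pos: [0.5423, -0.0311, 0.291]
eef_rot: [-0.001, 0.804, 0.595, -0.001]
wrist_force: [1.0, 0.1, -0.4]
opening: 0.399
grasp_force: 0.0
```

```bash
cat >> h.py <<'E'
H=np.array([.657,.102])
def pose(a,z=.178):
    r=YAW-a;R=np.array([[np.cos(r),-np.sin(r)],[np.sin(r),np.cos(r)]])
    p=H+R@[-.060,-.080];return (p[0],p[1],z,np.pi/2+YAW-a)
E
python3 -c "
from h import *
o=get_obs();print(o['time_s'],o['eef_pos'],o['eef_rot'])
p=o['eef_pos'];q=o['eef_rot'];print(pose(1.42),pose(1.45))
t=pose(1.43,.30);rows(lin((p[0],p[1],p[2],2*np.arctan2(q[2],q[1])),t,8),.4)
track('p9')"
```

```text
15.175 [ 0.54226796 -0.03110596  0.29095287] [-5.61391357e-04  8.03576992e-01  5.95200344e-01 -5.02943404e-04]
(np.float64(0.5663427185370068), np.float64(0.1442049442333434), 0.178, 0.20779632679489657) (np.float64(0.5676494696673713), np.float64(0.14690526393729347), 0.178, 0.17779632679489654)
0 0 0.135 22.0 -3.5 -1.1 0.4;
0 0 0.135 21.3 -6.4 -1.1 0.4;
0 0 0.135 20.2 -9.2 -1.1 0.4;
0 0 0.135 18.8 -11.8 -1.1 0.4;
0 0 0.135 17.1 -14.3 -1.1 0.4;
0 0 0.135 15.0 -16.4 -1.1 0.4;
0 0 0.135 12.7 -18.3 -1.1 0.4;
0 0 0.135 10.1 -19.8 -1.1 0.4;
15.175 [ 0.5423 -0.0311  0.291 ] mouth [-0.122  0.004] [ 1.   0.1 -0.4] [-0.276  0.065  1.614 -0.     1.464  0.02 ]
sl 0.08 (205.5, 162.5) [ 0.651 -0.049  0.198] [-0.015 -0.02 ]
sb 0.32 (240.5, 216) [ 0.593 -0.092  0.   ] [-0.074 -0.06 ]
tl 0.47 (266, 170) [ 0.601 -0.022  0.198] [-0.062  0.009]
tb 0.71 (270.5, 202.5) [ 0.649 -0.017  0.   ] [-0.015  0.012]
```

servo_tool(
  commands="0 0 0.135 22 -3.5 -1 0.4; 0 0 0.135 21.3 -6.4 -1 0.4; 0 0 0.135 20.2 -9.2 -1 0.4; 0 0 0.135 18.8 -11.8 -1 0.4; 0 0 0.135 17.1 -14.3 -1 0.4",
)

```text
time_s: 15.9
eef_pos: [0.5555, 0.081, 0.2981]
eef_rot: [0.001, 0.956, 0.294, 0.002]
wrist_force: [-0.2, 0.9, 0.3]
opening: 0.396
grasp_force: 0.0
```

servo_tool(
  commands="0 0 0.135 15 -16.4 -1 0.4; 0 0 0.135 12.7 -18.3 -1 0.4; 0 0 0.135 10.1 -19.8 -1 0.4; 0 0 0 0 0 0 0.4",
)

```text
time_s: 16.4
eef_pos: [0.5648, 0.1473, 0.3011]
eef_rot: [0.0, 0.995, 0.099, 0.002]
wrist_force: [-0.2, 0.1, 0.7]
opening: 0.399
grasp_force: 0.0
```

```bash
python3 -c "
from h import *
o=get_obs();print(o['time_s'],o['eef_pos'],o['eef_rot'])
c=calibration('wrist');w=camera('wrist');cv2.imwrite('pics/w10.png',w)
p=pose(1.43);e=.036
for s in(-e,0,e): print(np.round(proj('wrist',(p[0]+s*np.cos(p[3]),p[1]+s*np.sin(p[3]),.192)),0))
hsv=cv2.cvtColor(w,cv2.COLOR_BGR2HSV)
m=((hsv[...,0]>65)&(hsv[...,0]<85)&(hsv[...,1]>90)).astype(np.uint8);print('green',m.sum())
# bar profile: gray rows
g=cv2.cvtColor(w,cv2.COLOR_BGR2GRAY)
for y in (150,170,190,210,230,250): print(y,g[y,255:325:3].tolist())
cs,_=cv2.findContours(m,cv2.RETR_EXTERNAL,cv2.CHAIN_APPROX_SIMPLE)
for k in cs:
    if cv2.contourArea(k)>800: print(cv2.approxPolyDP(k,5,True)[:,0].tolist())
"
```

```text
16.4 [0.5648264  0.14734894 0.30106447] [1.98408473e-06 9.95062225e-01 9.92411737e-02 1.53523179e-03]
[284. 248.]
[284. 209.]
[284. 168.]
green 10547
150 [215, 135, 136, 210, 213, 215, 214, 215, 215, 215, 215, 215, 145, 139, 138, 138, 138, 138, 139, 139, 111, 53, 62, 48]
170 [189, 129, 126, 138, 112, 110, 110, 110, 113, 111, 119, 134, 116, 111, 110, 108, 106, 105, 103, 102, 100, 127, 128, 118]
190 [189, 189, 188, 188, 189, 189, 188, 189, 189, 100, 100, 101, 96, 189, 189, 185, 109, 111, 111, 112, 108, 56, 47, 46]
210 [188, 189, 189, 189, 189, 189, 158, 113, 114, 118, 163, 192, 147, 190, 189, 189, 188, 189, 189, 189, 184, 46, 48, 48]
230 [215, 215, 215, 216, 144, 138, 137, 82, 85, 129, 166, 180, 137, 87, 85, 144, 190, 215, 215, 215, 215, 215, 215, 161]
250 [215, 214, 215, 215, 215, 216, 136, 206, 210, 165, 162, 167, 171, 176, 181, 185, 188, 193, 195, 193, 189, 185, 180, 174]
[[320, 123], [318, 157], [344, 156], [345, 167], [318, 172], [316, 207], [338, 246], [338, 260], [369, 268], [423, 127], [414, 132], [405, 123], [369, 126], [366, 115]]
```

servo_tool(
  commands="0 0 0 2 3 40 0.4; 0 0 0 0 0 45 0.4; 0 0 0 0 0 37 0.4; 0 0 0 0 0 0 0.22; 0 0 0 0 0 0 0.22",
)

```text
time_s: 17.08
eef_pos: [0.5691, 0.1429, 0.1802]
eef_rot: [0.0, 0.995, 0.098, 0.001]
wrist_force: [1.1, 0.2, 0.9]
opening: 0.218
grasp_force: 0.0
```

servo_tool(
  commands="0 0 -0.095 -5.3 7.9 0 0.22; 0 0 -0.095 -5.3 7.9 0 0.22; 0 0 -0.095 -5.3 7.9 0 0.22; 0 0 -0.095 -5.3 7.9 0 0.22; 0 0 -0.095 -5.3 7.9 0 0.22",
)

```text
time_s: 17.7
eef_pos: [0.5598, 0.0971, 0.181]
eef_rot: [0.001, 0.944, 0.331, 0.002]
wrist_force: [-2.2, 0.9, 0.2]
opening: 0.218
grasp_force: 0.7
```

servo_tool(
  commands="0 0 -0.095 -5.3 7.9 0 0.22; 0 0 -0.095 -5.3 7.9 0 0.22; 0 0 -0.095 -5.3 7.9 0 0.22; 0 0 -0.095 -5.3 7.9 0 0.22; 0 0 -0.095 -5.3 7.9 0 0.22",
)

```text
time_s: 18.32
eef_pos: [0.5723, 0.0513, 0.181]
eef_rot: [0.001, 0.839, 0.544, 0.001]
wrist_force: [-1.1, 0.7, -0.4]
opening: 0.218
grasp_force: 0.7
```

servo_tool(
  commands="0 0 -0.095 -5.3 7.9 0 0.22; 0 0 -0.095 -5.3 7.9 0 0.22; 0 0 -0.095 -5.3 7.9 0 0.22; 0 0 -0.095 -5.3 7.9 0 0.22",
)

```text
time_s: 18.82
eef_pos: [0.5968, 0.0223, 0.181]
eef_rot: [0.002, 0.722, 0.692, 0.001]
wrist_force: [-0.9, 1.2, 0.1]
opening: 0.225
grasp_force: 0.4
```

```bash
python3 -c "
from h import *
o=get_obs();print(o['time_s'],o['eef_pos'],2*np.arctan2(o['eef_rot'][2],o['eef_rot'][1]),o['wrist_force'],pose(0),pose(.06))"
```

```text
18.825 [0.59680758 0.02229775 0.18104253] 1.5295581718471984 [-0.91101509  1.22967414  0.07002742] (np.float64(0.6016549747739524), np.float64(0.018711776446317732), 0.178, 1.6277963267948965) (np.float64(0.5967602703597974), np.float64(0.022180359729730106), 0.178, 1.5677963267948964)
```

servo_tool(
  commands="0 0 -0.045 -2 4 0 0.22; 0 0 -0.04 -1 3 0 0.22; 0 0 0 0 2.5 0 0.22; 0 0 0 0 2 0 0.22",
)

```text
time_s: 19.32
eef_pos: [0.6075, 0.0194, 0.1797]
eef_rot: [0.001, 0.693, 0.721, 0.0]
wrist_force: [-3.0, -2.9, 0.3]
opening: 0.223
grasp_force: 1.4
```

servo_tool(
  commands="0 0 0 0 2 0 0.22; 0 0 0 0 2 0 0.22; 0 0 0 0 0 0 0.22",
)

```text
time_s: 19.7
eef_pos: [0.6081, 0.0198, 0.1788]
eef_rot: [-0.002, 0.693, 0.721, -0.003]
wrist_force: [-16.1, -2.7, 11.2]
opening: 0.221
grasp_force: 8.3
```

servo_tool(
  commands="0 0 0 0 -3 0 0.22; 0 0 0 0 -1 0 0.28; 0 0 0 0 0 -20 0.3; 0 0 0 0 0 -50 0.3; 0 0 0 0 0 -50 0.3",
)

```text
time_s: 20.32
eef_pos: [0.6073, 0.02, 0.301]
eef_rot: [0.0, 0.693, 0.721, 0.001]
wrist_force: [0.9, -0.1, 0.0]
opening: 0.298
grasp_force: 0.0
```

```bash
python3 -c "
from h import *
o=get_obs();print(o['time_s'],o['eef_pos'],o['wrist_force'])
c=calibration('wrist');w=camera('wrist');cv2.imwrite('pics/w11.png',w)
for a in (0,.07):
    p=pose(a);print(a,[np.round(proj('wrist',(p[0]+s*np.cos(p[3]),p[1]+s*np.sin(p[3]),.192)),1).tolist() for s in(-.03,0,.03)])
g=cv2.cvtColor(w,cv2.COLOR_BGR2GRAY)
for y in range(170,250,10): print(y,g[y,250:310:2].tolist())
"
```

```text
20.325 [0.60726483 0.01995886 0.30101368] [ 0.91887363 -0.10209101  0.03127343]
0 [[273.3, 240.4], [272.4, 209.3], [271.5, 176.2]]
0.07 [[265.0, 236.0], [266.2, 204.7], [267.5, 171.4]]
170 [176, 176, 175, 175, 176, 176, 176, 176, 176, 176, 177, 174, 112, 92, 89, 89, 89, 90, 89, 91, 92, 92, 93, 93, 94, 94, 95, 96, 97, 98]
180 [176, 176, 175, 176, 177, 177, 176, 176, 175, 176, 175, 89, 91, 96, 94, 91, 84, 141, 148, 154, 175, 167, 177, 178, 189, 191, 189, 149, 148, 149]
190 [177, 176, 176, 176, 176, 176, 176, 177, 176, 176, 177, 126, 126, 183, 160, 88, 88, 201, 201, 201, 201, 201, 201, 202, 201, 202, 200, 176, 176, 177]
200 [176, 176, 176, 175, 177, 176, 176, 177, 175, 177, 177, 134, 148, 177, 170, 143, 113, 175, 175, 175, 176, 176, 177, 177, 177, 177, 176, 176, 176, 176]
210 [201, 187, 175, 176, 177, 176, 176, 175, 176, 176, 176, 133, 145, 171, 178, 146, 115, 200, 200, 201, 201, 202, 202, 201, 202, 201, 200, 190, 177, 176]
220 [202, 201, 200, 201, 202, 201, 202, 201, 201, 202, 201, 181, 142, 164, 181, 147, 119, 169, 202, 201, 201, 201, 201, 201, 202, 201, 191, 176, 176, 177]
230 [201, 200, 200, 201, 202, 201, 202, 201, 200, 202, 201, 197, 138, 160, 180, 150, 124, 158, 202, 202, 201, 202, 202, 201, 201, 200, 199, 175, 176, 178]
240 [128, 130, 167, 199, 201, 201, 202, 202, 201, 201, 201, 197, 135, 157, 177, 152, 128, 146, 202, 202, 202, 202, 200, 202, 201, 201, 191, 176, 176, 177]
```

The bar is at column 277–279, and its slope matches a panel angle of 0 rather than 0.07, so the door is shut. The tool is clear.

```bash
python3 -c "
from bench import *
print(hand_in())"
```

```text
the job is handed in; nothing more can be done
None
```

I handed the job in at about 20 s: the steel-lidded jar stands about 65 mm inside the cupboard (52 needed), the door measures shut, and the gripper is clear; no verdict came back, and I did not re-measure the other jar's position at the end.

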